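# Lay up a row of laminated blocks in the clamping jig

## Robot

A 6-joint arm with a two-finger parallel gripper is mounted at the origin on the work surface. World frame = base frame: x ahead of the robot, y to its left, z up, the work surface at z = 0. Lengths are in mm, angles in rad, forces in N, time in s.
With the tool pointing down it reaches from about 275 to 1000 mm from the base axis. Payload 8.4 kg.
Tool frame: the origin (TCP) lies between the finger pads; the fingertips stand 17 mm ahead of it and the grasp point (between the pads) lies 2 mm behind it; z points along the fingers, y is the line along which they close (so a half turn about z gives the same grasp; the last joint's range is limited). The gripper opens to 85 mm and grips with 20 to 120 N. Pads are 22 mm wide; open, the fingers measure 114 mm over their backs; the gripper's body (76 mm by 85 mm) begins 54 mm behind the grasp point. The pads swing forward as they close: fully open they stand 13 mm farther back than shut.
Start: joints at [-1.204, 0.353, 1.633, -0, 1.155, -0.002], TCP at [225.309, -582.978, 248.281] pointing down, gripper open.
Joint ranges: [-2.63, 2.63], [-0.92, 2.1], [0.06, 2.66], [-1.3, 4.44], [0, 2.69], [-3.02, 3.02]. Speed limits (rad/s): [2.22, 2.22, 2.79, 3.14, 3.14, 3.14].

## Interface

Orientations are given as [roll, pitch, yaw] about the fixed x, y, z axes, in that order (R = Rz(yaw) Ry(pitch) Rx(roll)).
In Python, from rig import sense, grab_frame, sign_off gives the robot as it stands. The module is installed in compiled form; this text tells all that it offers.
- The arm moves only by the tool send_rows, never from a script. Its argument "moves" is a list that holds one entry, the list of rows, each a list of 7 numbers: the shift along the world's x, y, z in m, then the turn, a rotation vector about the world's x, y, z in rad, then the opening, from -1 (shut) to 1 (fully open). In form: [[[dx, dy, dz, rx, ry, rz, jaw], ...]]. A call has 1 to 10 rows; each row shifts and turns the commanded pose from where the row before left it; what a row does not reach is not made up. A row lasts 1/10 s, in which the tool goes at most 50 mm and 8.59 degrees, less where a joint would pass 70% of its speed; a pose out of reach is approached as far as the arm can. A call with a gripper value outside its range is refused whole. The fingers move at their own pace and stop on an object; "grip_force" is the grip in N (left out, the last holds). Time passes only in rows, so rows that do not move let the fingers close. It gives the time, the measured TCP pose, the force, the opening and the grip force at its end, in the units of the state.
- sense(): the state, without advancing time (a new reading comes with each control period).
- grab_frame(name): name is "scene" or "top"; returns a dict with "img" (480x640x3 uint8, red, green, blue), "mtx" (3x3 intrinsics, pixels), "dist" ([k1, k2, p1, p2, k3] as OpenCV has them; the pictures are not rectified), "rvec" (rotation vector, rad) and "tvec" (3), from world to camera coordinates, as OpenCV has them. Camera axes: x right, y down, z forward; pixel columns grow to the right and rows downward; lengths in mm; the calibration is good to about 2 mm. A picture is of the moment at which its call begins. There is no depth.
- sign_off(): hands the job in; it is judged then, once.
The state is a dict: "clock": time; "qpos": joint angles; "qvel": joint speeds; "joint_efforts": joint torques, N m; "eef_pos": TCP position; "tcp_rot": TCP orientation; "contact_force": force on the tool from outside, world axes, zero at the start; "wrist_torque": the same for the moment, N m; "opening": opening from 0.0 (shut) to 1.0 (fully open); "grasp_force": force on a finger pad.
Only numpy, scipy, OpenCV 4.12 (cv2) and the standard library are available. Lean on these libraries where they do the work, as an engineer would, in place of code of your own. Each camera call takes 0.05 s, during which the arm holds its last target. There are 200 camera calls.

## Task

Square up the three loose wooden blocks on the jig into a straight row in its pocket, any order: each block lengthwise from front to back with its end flat against the metal fence, side against side, the row tight against the red end stop. Then take the fourth block from the blue-ended saddle and fit it flat on the board in the remaining place at the other end of the row, closed up against the third with its end against the fence, leaving the spare room beside the dark jaw. Leave everything else on the bench where it is.

Things in the scene. Friction and masses are not known exactly. Their poses are not given: they have to be found in the camera images.
- jig: fixed grey laminate jig board 184 (x) x 190 (y) x 6 thick; origin at the centre of its underside on the bench; x towards the fence (away from the robot), y left towards the red stop. The pocket, 162 wide (four blocks take 144), lies between fence and both end stops and is open to the front, where the bare board reaches to x=-92
- fence (a point): middle of the near face's top edge of the aluminium fence along the board's far edge, at jig x=+78; fence 14 thick, 190 long, its top 18 above the bench (12 above the board)
- red_stop (a point): middle of the top edge of the inner face of the red end stop, jig y=+81; it is 62 long (jig x=16 to 78, up to the fence), 14 thick, top 46 above the bench
- jaw (a point): the same point of the dark steel jaw, the other end stop, inner face at jig y=-81, same sizes; outside it a small clamp screw reaches jig y=-125
- corner (a point): inner corner of the pocket on the board's top surface (6 above the bench), where fence face and red stop's inner face meet; axes as the jig's: the row runs from here along -y, the blocks' lengths along -x
- block_a: dark wooden block for a laminated board, 62 long (its x) x 36 wide (its y) x 40 high (z), 70 g, edges slightly eased; origin at the centre of its underside. Starts skewed on the board in front of the pocket
- block_b: light wooden block for a laminated board, 62 long (its x) x 36 wide (its y) x 40 high (z), 70 g, edges slightly eased; origin at the centre of its underside. Starts skewed on the board in front of the pocket
- block_c: dark wooden block for a laminated board, 62 long (its x) x 36 wide (its y) x 40 high (z), 70 g, edges slightly eased; origin at the centre of its underside. Starts skewed on the board in front of the pocket
- block_d: light wooden block for a laminated board, 62 long (its x) x 36 wide (its y) x 40 high (z), 70 g, edges slightly eased; origin at the centre of its underside. Starts in the saddle, underside 6 above the bench
- saddle: fixed cradle with floor 88 (x) x 36 (y) x 6 thick and two blue end walls, each 10 thick and 46 high, 68 apart along x, close to the ends of the block; the block's long sides (y) are open. Origin at the centre of its underside on the bench; on the left or the right of the jig
- screw_tray: fixed black tray with screws 100 x 75 x 28, origin at the centre of its underside; on the other side of the jig
- glue: bystander: white bottle, 60 diameter, 170 high, standing; origin at the centre of its underside
- tape: bystander: black roll of tape lying flat, 96 diameter, 25 high; origin at the centre of its underside
- driver: bystander: yellow-handled screwdriver 200 long lying along its x, about 30 high; origin near its middle underneath
- tape_measure: bystander: yellow tape measure 70 x 35 x 60 high; origin at the centre of its underside
- offcut: bystander: flat dark offcut 110 x 45 x 20, not part of the row; origin at the centre of its underside
Mind the look-alikes: they are no part of the job. Leave any green, pink or turquoise look-alike of the block_b alone.

How it is judged:
By the outcome, as a careful person would: the job done as asked, in the order asked, and still so for the second after the job is handed in, with the robot touching nothing.
It also fails if it takes over 72 s, if anything falls off the work surface, if the arm or the gripper's body presses on something with over 40 N, if the wrist force passes 120 N, or if a joint passes its speed limit or range.

## Working session

There is one attempt and no reset: what is moved stays moved. The work goes in short steps, Python scripts to look and compute and a tool call to move; the robot and the scene stay as the last step left them, time stands still between calls to the robot, and variables do not carry over. Pictures are saved under pics/ and viewed, at most 10 in all, crops included, and the job is handed in when it is done.

Besides the shell and the picture viewer there is one more tool, called after ">>>" in YAML: its name, and indented under it one key for each argument. send_rows: Moves the arm, as the interface text tells. Its arguments: {"type":"object","properties":{"moves":{"type":"array"},"grip_force":{"type":"number"}},"required":["moves"]}

```bash
mkdir -p pics; cat > h.py <<'E'
import numpy as np, cv2
from rig import sense, grab_frame, sign_off
def ray(f,px):
    u=cv2.undistortPoints(np.array(px,float).reshape(-1,1,2),f["mtx"],np.array(f["dist"]))[:,0]
    R=cv2.Rodrigues(np.array(f["rvec"]))[0]; t=np.array(f["tvec"]).ravel()
    return -R.T@t, np.c_[u,np.ones(len(u))]@R
def plane(f,px,z):
    c,d=ray(f,px); s=(z-c[2])/d[:,2]; return c+d*s[:,None]
def proj(f,P):
    return cv2.projectPoints(np.array(P,float).reshape(-1,1,3),np.array(f["rvec"]),np.array(f["tvec"]),f["mtx"],np.array(f["dist"]))[0][:,0]
def save(f,n): cv2.imwrite(f"pics/{n}.png",f["img"][:,:,::-1])
E
python3 - <<'E'
from h import *
for n in("scene","top"):
    f=grab_frame(n); save(f,n+"0"); print(n,ray(f,[[320,240]]))
print(sense())
E
```

```text
scene (array([783.81769033, 436.41311151, 899.12910416]), array([[-0.22180848, -0.44290689, -0.86906713]]))
top (array([ 422.64812541,  -17.81276305, 1095.65507092]), array([[ 0.11968987,  0.03179436, -0.99271503]]))
{'clock': 0.1, 'qpos': array([-1.20444075e+00,  3.53598732e-01,  1.63405032e+00, -2.30992358e-05,
        1.15516520e+00, -2.39438847e-03]), 'qvel': array([-0.00018767, -0.00263506, -0.00027836,  0.00014958, -0.00071017,
       -0.00152685]), 'joint_efforts': array([-8.37490134e-04, -6.06357622e+01, -3.42819715e+01, -2.00128554e-06,
        3.93602822e-03,  2.49171239e-05]), 'eef_pos': array([ 225.13807396, -582.62338412,  247.62837539]), 'tcp_rot': array([-3.14037101e+00,  1.81961697e-05,  3.68759315e-01]), 'contact_force': array([-0.00171856,  0.0665519 ,  0.29837426]), 'wrist_torque': array([ 0.00840025, -0.00960749,  0.01474765]), 'grasp_force': 0.0, 'opening': 1.0022151409048974}
```

View pics/scene0.png

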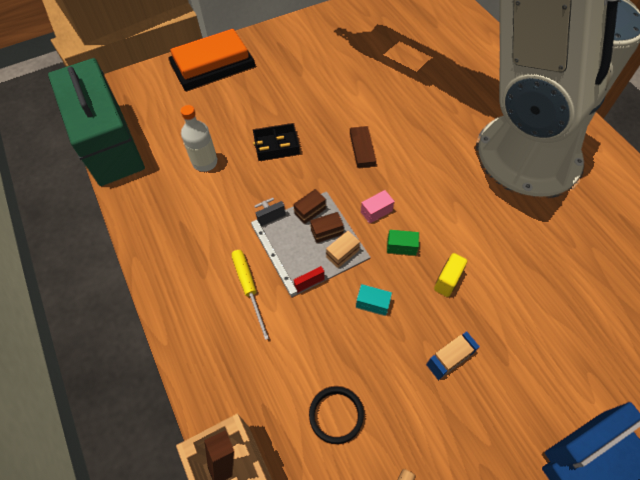

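View pics/top0.png

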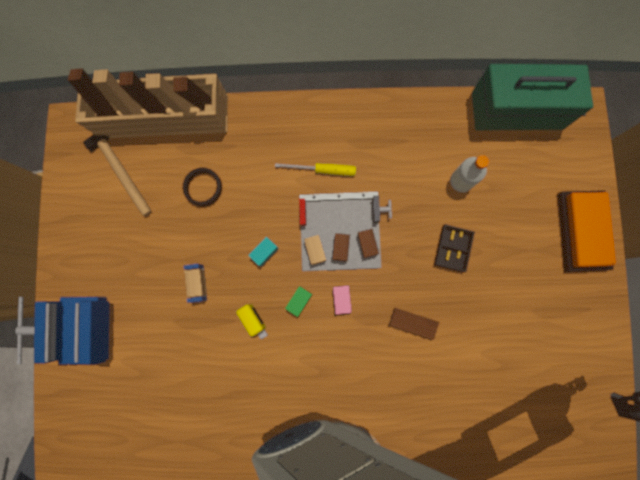

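The scene picture shows the jig at about (310,240), with the red stop at (308,279) and the jaw at (270,211). The top picture shows the jig at (340,232), with the red stop at (302,212) and the jaw at (376,210).

- **Blocks a/c (top picture):** the dark ones at (341,247) and (368,243) are on the board. The offcut at (413,323) is off the board and flat, so it is not one of them.
- **Block b (top picture):** light, on the board at (315,250). The look-alikes are turquoise (263,251), green (298,302), pink (342,300) and the yellow tape measure (250,320).
- **Block d (top picture):** light, between blue walls in the saddle at (195,284).

Next I'll confirm these in one enlarged crop.

```bash
python3 - <<'E'
from h import *
f=grab_frame("top"); g=grab_frame("scene")
a=cv2.resize(f["img"][180:280,170:410],None,fx=3.3,fy=3.3,interpolation=cv2.INTER_CUBIC)
b=cv2.resize(g["img"][180:300,240:380],None,fx=2.2,fy=2.2,interpolation=cv2.INTER_CUBIC)
c=cv2.resize(g["img"][320:390,410:500],None,fx=3,fy=3,interpolation=cv2.INTER_CUBIC)
o=np.zeros((600,800,3),np.uint8)
o[:a.shape[0],:a.shape[1]]=a; o[332:332+b.shape[0],:b.shape[1]]=b; o[332:332+c.shape[0],400:400+c.shape[1]]=c
cv2.imwrite("pics/crop1.png",o[:,:,::-1])
import pickle; pickle.dump((f,g),open("f0.pkl","wb"))
for p in [(315,250),(314,262),(341,247),(341,240),(341,258),(368,243),(195,284),(340,225),(302,212),(376,210),(186,270),(195,268)]: print(p,f["img"][p[1],p[0]],cv2.cvtColor(f["img"],cv2.COLOR_RGB2HSV)[p[1],p[0]])
E
```

```text
(315, 250) [187 148  98] [ 17 121 187]
(314, 262) [172 136  90] [ 17 122 172]
(341, 247) [110  68  37] [ 13 169 110]
(341, 240) [118  76  53] [ 11 140 118]
(341, 258) [111  68  44] [ 11 154 111]
(368, 243) [112  73  45] [ 13 153 112]
(195, 284) [187 148  96] [ 17 124 187]
(340, 225) [153 146 138] [ 16  25 153]
(302, 212) [171  44  29] [  3 212 171]
(376, 210) [104  96  98] [173  20 104]
(186, 270) [147 113  78] [ 15 120 147]
(195, 268) [89 76 82] [166  37  89]
```

View pics/crop1.png

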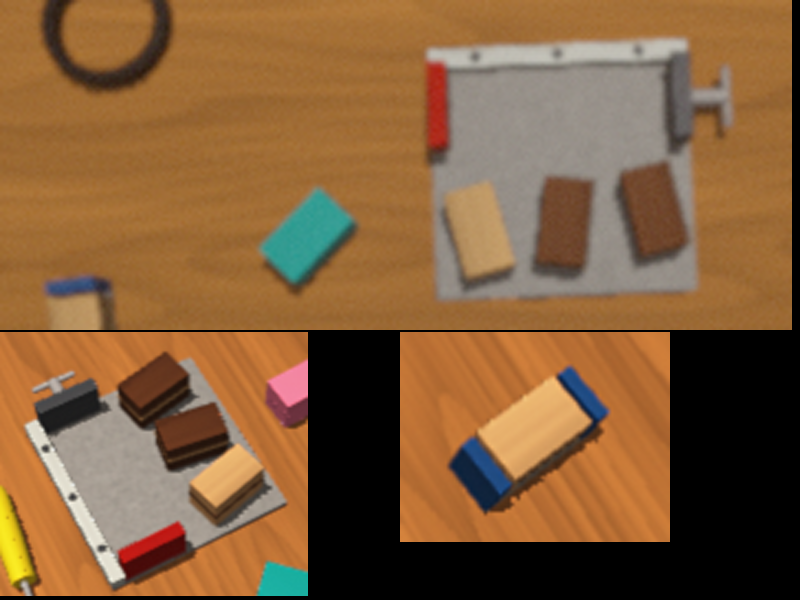

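The crop confirms the three blocks on the board: light on the left, dark in the middle and dark on the right. It also shows the light block in the blue-ended saddle, and the turquoise look-alike well clear of it.

```bash
cat > m.py <<'E'
from h import *
def lit(f,n=4):
    return cv2.resize(f["img"],None,fx=n,fy=n,interpolation=cv2.INTER_CUBIC)
def rects(f,cls,roi,z,n=4):
    im=lit(f,n); hsv=cv2.cvtColor(im,cv2.COLOR_RGB2HSV).astype(int); H,S,V=hsv[...,0],hsv[...,1],hsv[...,2]
    m={"light":(abs(H-17)<6)&(S>85)&(S<155)&(V>150),"dark":(S>115)&(V<130)&((H<22)|(H>170))&(V>75),
       "red":((H<7)|(H>172))&(S>180)&(V>110),"blue":(H>100)&(H<130)&(S>120),"grey":(S<70)&(V>60),"white":(S<45)&(V>175)}[cls]
    k=np.zeros_like(m); x0,x1,y0,y1=[v*n for v in roi]; k[y0:y1,x0:x1]=m[y0:y1,x0:x1]
    k=cv2.morphologyEx(k.astype(np.uint8),cv2.MORPH_OPEN,np.ones((9,9)))
    out=[]
    for c in cv2.findContours(k,cv2.RETR_EXTERNAL,cv2.CHAIN_APPROX_NONE)[0]:
        if cv2.contourArea(c)<40*n*n: continue
        P=plane(f,((c[:,0]+.5)/n-.5),z)[:,:2].astype(np.float32)
        (cx,cy),(w,h),a=cv2.minAreaRect(P)
        if w<h: w,h,a=h,w,a+90
        a=(a+90)%180-90
        out.append((np.round([cx,cy,w,h,a],1),P))
    return out
E
python3 - <<'E'
from m import *
import pickle; f,g=pickle.load(open("f0.pkl","rb"))
for c,r,z in [("light",(296,335,225,275),46),("dark",(325,385,225,275),46),("light",(180,210,265,305),46),("blue",(180,210,255,310),46),("red",(295,312,195,230),46),("white",(295,385,185,206),18),("grey",(296,385,185,280),6)]:
    for o,P in rects(f,c,r,z): print("top",c,o)
for c,r,z in [("light",(320,365,225,275),46),("dark",(285,345,180,250),46),("light",(425,485,325,385),46),("red",(290,330,262,294),46)]:
    for o,P in rects(g,c,r,z): print("scene",c,o)
E
```

```text
top light [528.3  28.7  61.7  35.3  14.9]
top dark [531.2 -31.4  60.6  32.1  -7.4]
top dark [538.6 -94.6  60.3  34.7  12.9]
top light [457.6 316.2  62.8  38.2   6.1]
top red [6.172e+02 5.680e+01 5.890e+01 1.200e+01 3.000e-01]
top white [ 6.597e+02 -4.000e-01  4.950e+01  1.210e+01 -8.990e+01]
top white [660.4 -60.3  50.   12.  -89.8]
top white [ 660.9 -109.4   28.1   11.8   88.4]
top grey [576.2 -39.3 207.1 188.1 -89.3]
scene light [529.5  31.5  65.9  36.7  14.9]
scene dark [535.3 -29.4  60.9  35.3  -7.1]
scene dark [542.6 -93.1  60.9  35.2  12.8]
scene light [459.  319.1  63.1  36.3   6.2]
scene red [623.   61.1  62.3  13.5   0.7]
```

Both views agree to about 3 mm and the sizes fit, so I'm averaging them:

| Item | Position (mm) | Angle |
|---|---|---|
| Block b | (529, 30) | 15° |
| Middle dark block | (533, -30) | -7° |
| Right dark block | (541, -94) | 13° |
| Block d | (458, 318) | 6° |

The fence face is at about x=652, the red stop's face at about y=52.6, and the jig yaw is about 0.6°. I'll grip the blocks by their ends, high enough for the fingers to clear the fence.

>>> send_rows:
  moves:
    - [[0.02,0.041,0,0,0,0.146,1],[0.02,0.041,0,0,0,0.146,1],[0.02,0.041,0,0,0,0.146,1],[0.02,0.041,-0.01,0,0,0.146,1],[0.02,0.041,-0.01,0,0,0.146,1],[0.02,0.041,-0.01,0,0,0.146,1],[0.02,0.041,-0.01,0,0,0.146,1],[0.02,0.041,-0.01,0,0,0.146,1],[0.02,0.041,-0.01,0,0,0.146,1],[0.02,0.041,-0.01,0,0,0.146,1]]
  grip_force: 30

```text
clock: 1.2
eef_pos: [425.9, -171.3, 178.1]
tcp_rot: [3.141, 0.0, 1.835]
contact_force: [0.0, -1.1, -0.3]
opening: 1.0
grasp_force: 0.0
```

>>> send_rows:
  moves:
    - [[0.021,0.04,-0.01,0,0,0,1],[0.021,0.04,-0.01,0,0,0,1],[0.021,0.04,-0.01,0,0,0,1],[0.02,0.041,-0.014,0,0,0,1],[0.02,0.041,-0.014,0,0,0,1],[0,0,-0.035,0,0,0,1],[0,0,-0.035,0,0,0,1],[0,0,-0.01,0,0,0,1],[0,0,0,0,0,0,-0.2],[0,0,0,0,0,0,-0.2]]

```text
clock: 2.2
eef_pos: [529.0, 28.8, 41.4]
tcp_rot: [3.141, 0.0, 1.828]
contact_force: [-0.5, 0.1, -0.4]
opening: 0.722
grasp_force: 33.7
```

>>> send_rows:
  moves:
    - [[0,0,0,0,0,0,-0.2],[0,0,0,0,0,0,-0.2],[0,0,0,0,0,0,-0.2]]

```text
clock: 2.5
eef_pos: [528.9, 28.9, 41.3]
tcp_rot: [3.14, 0.0, 1.829]
contact_force: [0.5, -0.2, 5.2]
opening: 0.718
grasp_force: 34.4
```

>>> send_rows:
  moves:
    - [[0,0,0.006,0,0,0,-0.2],[0.02,0,0,0,0,-0.124,-0.2],[0.025,0,0,0,0,-0.124,-0.2],[0.025,0,0,0,0,0,-0.2],[0.015,0,0,0,0,0,-0.2],[0,0,-0.003,0,0,0,-0.2],[0,0,-0.003,0,0,0,-0.2],[0,0,0,0,0,0,-0.2]]

```text
clock: 3.3
eef_pos: [613.2, 29.0, 41.3]
tcp_rot: [3.14, 0.0, 1.581]
contact_force: [1.0, -0.0, 7.2]
opening: 0.719
grasp_force: 34.7
```

```bash
python3 - <<'E'
from m import *
print(sense()["eef_pos"],sense()["contact_force"],sense()["tcp_rot"])
f=grab_frame("scene"); a=cv2.resize(f["img"][180:320,230:390],None,fx=4,fy=4,interpolation=cv2.INTER_CUBIC)
cv2.imwrite("pics/c2.png",a[:,:,::-1])
E
```

```text
[613.20751319  28.98585121  41.26634238] [ 1.025858   -0.03294407  7.1733674 ] [3.14039228e+00 6.07437380e-06 1.58076000e+00]
```

View pics/c2.png

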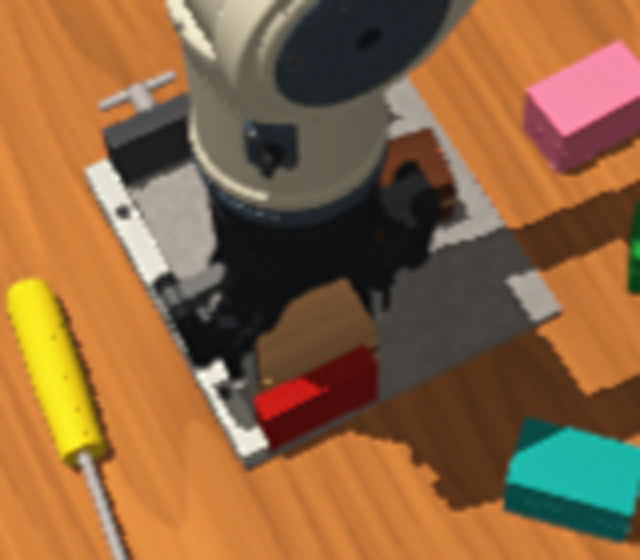

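The block is held by its ends just inside the red stop, crop (315,370), and the far finger is above the fence. Next I'll feel for the fence, then the stop.

>>> send_rows:
  moves:
    - [[0.002,0,0,0,0,0,-0.2],[0.002,0,0,0,0,0,-0.2],[0.001,0,0,0,0,0,-0.2],[0.001,0,0,0,0,0,-0.2]]

```text
clock: 3.75
eef_pos: [613.7, 29.0, 41.3]
tcp_rot: [-3.132, 0.0, 1.581]
contact_force: [-22.5, 0.8, 32.5]
opening: 0.719
grasp_force: 37.7
```

>>> send_rows:
  moves:
    - [[0,0.001,0,0,0,0,-0.2],[0,0.001,0,0,0,0,-0.2],[0,0.001,0,0,0,0,-0.2]]

```text
clock: 4.05
eef_pos: [614.6, 30.3, 41.4]
tcp_rot: [-3.134, 0.002, 1.581]
contact_force: [-15.2, -10.5, 24.5]
opening: 0.719
grasp_force: 36.6
```

Contact came at x=613.5, earlier than the 621 I expected. I'll check the fence line in both of the initial views before going on.

```bash
python3 - <<'E'
from m import *
import pickle; f,g=pickle.load(open("f0.pkl","rb"))
for nm,F,r in (("top",f,(295,385,185,206)),("scene",g,(245,305,215,300))):
    for o,P in rects(F,"white",r,18): print(nm,o)
# gradient profile along jig x at several y, z=18 samples
for nm,F in (("top",f),("scene",g)):
    for y in (10,-20,-45,-75):
        xs=np.arange(630,680,2.); p=proj(F,[[x,y,18] for x in xs]).astype(np.float32)
        v=cv2.remap(F["img"],p[:,0].reshape(1,-1),p[:,1].reshape(1,-1),cv2.INTER_LINEAR)[0].astype(int)
        print(nm,y,v.sum(1)//3)
s=sense(); print(s["qpos"].round(3),s["tcp_rot"],s["wrist_torque"].round(2))
E
```

```text
top [ 6.597e+02 -4.000e-01  4.950e+01  1.210e+01 -8.990e+01]
top [660.4 -60.3  50.   12.  -89.8]
top [ 660.9 -109.4   28.1   11.8   88.4]
scene [660.5  51.4  32.6  15.6  86.8]
scene [660.5   2.6  55.1  15.7 -89.5]
scene [660.9 -57.4  54.3  16.1 -89.1]
scene [ 662.1 -106.    29.4   14.4   88.7]
top 10 [143 145 145 145 144 147 147 145 138 129 124 147 169 182 186 188 186 177
 158 132 111 105 104 105 105]
top -20 [144 145 145 146 146 145 144 141 132 122 125 149 180 188 189 187 183 176
 154 132 117 112 108 107 107]
top -45 [147 146 145 145 145 144 145 146 142 134 132 143 165 184 188 188 188 185
 175 150 127 115 110 108 109]
top -75 [144 147 147 144 143 143 143 143 138 128 115 138 166 184 188 188 186 177
 160 137 119 114 110 109 111]
scene 10 [158 159 159 158 157 158 159 157 156 157 156 157 181 211 220 217 218 220
 208 144 111 112 116 118 121]
scene -20 [157 157 157 155 157 159 159 158 158 158 158 156 186 214 222 220 219 223
 215 160 111 118 123 125 127]
scene -45 [158 160 159 160 163 162 158 155 156 158 157 152 155 199 217 218 219 221
 221 182 116 118 127 130 131]
scene -75 [154 155 156 156 156 155 155 155 156 157 155 151 160 198 213 214 215 218
 221 198 134 123 130 134 134]
[ 0.048  0.595  1.783 -0.003  0.771  0.039] [-3.13390990e+00  2.32150583e-03  1.58146336e+00] [-1.77  2.19 -0.06]
```

The fence face is at about x=653.5 in both views, so the block is still 8 mm short. The upward force suggests a fingertip is resting on the fence. I'll regrip 8 mm higher and try again.

>>> send_rows:
  moves:
    - [[0,0,0,0,0,0,0.8],[0,0,0.004,0,0,0,0.8],[0,0,0.004,0,0,0,0.8],[-0.006,0,0,0,0,0,0.8],[0,0,0,0,0,0,-0.2],[0,0,0,0,0,0,-0.2],[0,0,0,0,0,0,-0.2],[0,0,0,0,0,0,-0.2]]

```text
clock: 4.85
eef_pos: [612.6, 32.1, 48.4]
tcp_rot: [-3.14, -0.0, 1.581]
contact_force: [-3.1, -1.1, 7.8]
opening: 0.714
grasp_force: 32.3
```

>>> send_rows:
  moves:
    - [[0.002,0,0,0,0,0,-0.2],[0.002,0,0,0,0,0,-0.2]]

```text
clock: 5.05
eef_pos: [613.1, 32.1, 48.5]
tcp_rot: [-3.133, 0.0, 1.581]
contact_force: [-21.7, 0.5, 27.7]
opening: 0.717
grasp_force: 34.5
```

>>> send_rows:
  moves:
    - [[0.002,0,0,0,0,0,-0.2],[0.002,0,0,0,0,0,-0.2]]

```text
clock: 5.25
eef_pos: [619.0, 32.0, 48.5]
tcp_rot: [-3.137, 0.0, 1.581]
contact_force: [-6.6, 1.0, 9.0]
opening: 0.715
grasp_force: 32.5
```

That was stick friction, not the fence, so the block only needs to be unloaded a little while it slides.

>>> send_rows:
  moves:
    - [[0,0,0.001,0,0,0,-0.2],[0.001,0,0,0,0,0,-0.2],[0,0,0,0,0,0,-0.2]]

```text
clock: 5.55
eef_pos: [622.3, 32.0, 49.0]
tcp_rot: [-3.141, 0.0, 1.581]
contact_force: [0.6, 0.4, -1.2]
opening: 0.716
grasp_force: 32.9
```

>>> send_rows:
  moves:
    - [[0.001,0,0,0,0,0,-0.2],[0.001,0,0,0,0,0,-0.2],[0,0,0,0,0,0,-0.2]]

```text
clock: 5.85
eef_pos: [622.6, 32.0, 48.7]
tcp_rot: [-3.138, 0.0, 1.581]
contact_force: [-6.3, -0.3, 3.5]
opening: 0.717
grasp_force: 33.2
```

>>> send_rows:
  moves:
    - [[0,0.001,0,0,0,0,-0.2],[0,0.001,0,0,0,0,-0.2],[0,0.001,0,0,0,0,-0.2]]

```text
clock: 6.15
eef_pos: [622.5, 34.0, 48.7]
tcp_rot: [-3.138, 0.002, 1.581]
contact_force: [-6.3, -10.1, 3.4]
opening: 0.716
grasp_force: 33.2
```

>>> send_rows:
  moves:
    - [[0,0.001,0,0,0,0,-0.2],[0,0.001,0,0,0,0,-0.2],[0,0,0,0,0,0,-0.2]]

```text
clock: 6.45
eef_pos: [622.5, 34.1, 48.7]
tcp_rot: [-3.138, 0.004, 1.582]
contact_force: [-6.7, -17.7, 4.2]
opening: 0.714
grasp_force: 33.3
```

Block b is seated: fence contact at x=622.6 and red stop contact at y=34. Next is the middle dark block.

>>> send_rows:
  moves:
    - [[0,-0.002,0,0,0,0,0.8],[0,0,0,0,0,0,0.9],[0,0,0.035,0,0,0,1],[-0.03,-0.02,0,0,0,-0.068,1],[-0.03,-0.022,0,0,0,-0.068,1],[-0.029,-0.022,0,0,0,0,1],[0,0,-0.02,0,0,0,1],[0,0,-0.017,0,0,0,1],[0,0,0,0,0,0,-0.2],[0,0,0,0,0,0,-0.2]]

```text
clock: 7.45
eef_pos: [535.7, -28.7, 47.6]
tcp_rot: [-3.142, -0.0, 1.445]
contact_force: [2.3, -0.0, -0.2]
opening: 0.718
grasp_force: 33.2
```

>>> send_rows:
  moves:
    - [[0,0,0,0,0,0,-0.2],[0,0,0,0,0,0,-0.2]]

```text
clock: 7.65
eef_pos: [536.0, -28.8, 48.0]
tcp_rot: [3.14, -0.0, 1.445]
contact_force: [0.1, 0.4, 0.3]
opening: 0.713
grasp_force: 33.1
```

```bash
python3 - <<'E'
from m import *
f=grab_frame("top");g=grab_frame("scene")
for o,P in rects(f,"light",(290,345,190,275),46): print("top",o)
for o,P in rects(g,"light",(270,365,200,300),46): print("scene",o)
s=sense(); print(s["eef_pos"],s["opening"],s["contact_force"])
E
```

```text
scene [6.23e+02 3.47e+01 6.37e+01 3.59e+01 6.00e-01]
[535.77330855 -28.84192968  47.77625678] 0.7132265754155608 [-0.35233657 -0.5996074  -0.6656355 ]
```

>>> send_rows:
  moves:
    - [[0,0,0.006,0,0,0,-0.2],[0.02,0.008,0,0,0,0.068,-0.2],[0.025,0.007,0,0,0,0.068,-0.2],[0.025,0.006,0,0,0,0,-0.2],[0.012,0,0,0,0,0,-0.2],[0,0,-0.003,0,0,0,-0.2],[0,0,-0.0025,0,0,0,-0.2],[0,0,0,0,0,0,-0.2]]

```text
clock: 8.55
eef_pos: [616.0, -8.3, 47.6]
tcp_rot: [-3.14, -0.0, 1.58]
contact_force: [0.5, 1.3, 1.3]
opening: 0.714
grasp_force: 33.3
```

>>> send_rows:
  moves:
    - [[0.002,0,0,0,0,0,-0.2],[0.001,0,0,0,0,0,-0.2],[0.001,0,0,0,0,0,-0.2],[0.001,0,0,0,0,0,-0.2],[0,0,0,0,0,0,-0.2]]

```text
clock: 9.05
eef_pos: [622.4, -8.0, 47.6]
tcp_rot: [3.141, 0.0, 1.581]
contact_force: [0.1, 0.5, -0.6]
opening: 0.716
grasp_force: 33.1
```

>>> send_rows:
  moves:
    - [[0.001,0,0,0,0,0,-0.2],[0.001,0,0,0,0,0,-0.2],[0,0,0,0,0,0,-0.2]]

```text
clock: 9.35
eef_pos: [623.0, -8.0, 47.6]
tcp_rot: [-3.139, 0.0, 1.581]
contact_force: [-5.7, -0.7, 4.7]
opening: 0.713
grasp_force: 33.6
```

>>> send_rows:
  moves:
    - [[0,0.002,0,0,0,0,-0.2],[0,0.001,0,0,0,0,-0.2],[0,0.001,0,0,0,0,-0.2],[0,0.001,0,0,0,0,-0.2],[0,0,0,0,0,0,-0.2]]

```text
clock: 9.85
eef_pos: [623.0, -4.0, 47.7]
tcp_rot: [-3.139, 0.001, 1.581]
contact_force: [-5.4, -6.7, 4.6]
opening: 0.71
grasp_force: 33.7
```

>>> send_rows:
  moves:
    - [[0,0.001,0,0,0,0,-0.2],[0,0.001,0,0,0,0,-0.2],[0,0,0,0,0,0,-0.2]]

```text
clock: 10.15
eef_pos: [622.9, -2.1, 47.7]
tcp_rot: [-3.139, 0.001, 1.581]
contact_force: [-6.1, -6.5, 5.6]
opening: 0.721
grasp_force: 33.8
```

>>> send_rows:
  moves:
    - [[0,0.001,0,0,0,0,-0.2],[0,0.001,0,0,0,0,-0.2],[0,0,0,0,0,0,-0.2]]

```text
clock: 10.45
eef_pos: [622.9, -0.1, 47.7]
tcp_rot: [-3.139, 0.001, 1.581]
contact_force: [-4.8, -6.5, 5.1]
opening: 0.72
grasp_force: 33.8
```

>>> send_rows:
  moves:
    - [[0,0.001,0,0,0,0,-0.2],[0,0,0,0,0,0,-0.2]]

```text
clock: 10.65
eef_pos: [622.9, 0.3, 47.7]
tcp_rot: [-3.139, 0.002, 1.581]
contact_force: [-6.2, -9.8, 5.1]
opening: 0.715
grasp_force: 33.8
```

>>> send_rows:
  moves:
    - [[0,0.001,0,0,0,0,-0.2],[0,0.001,0,0,0,0,-0.2],[0,-0.002,0,0,0,0,0.8],[0,0,0,0,0,0,0.9],[0,0,0.036,0,0,0,1],[-0.02,-0.03,0,0,0,0.108,1],[-0.032,-0.033,0,0,0,0.107,1],[-0.032,-0.033,0,0,0,0,1],[0,0,-0.02,0,0,0,1],[0,0,-0.016,0,0,0,1]]

```text
clock: 11.65
eef_pos: [540.2, -94.8, 47.9]
tcp_rot: [3.14, 0.0, 1.794]
contact_force: [0.1, 0.4, 0.3]
opening: 1.001
grasp_force: 0.0
```

>>> send_rows:
  moves:
    - [[0,0,0,0,0,0,-0.2],[0,0,0,0,0,0,-0.2],[0,0,0,0,0,0,-0.2],[0,0,0,0,0,0,-0.2]]

```text
clock: 12.05
eef_pos: [541.0, -93.8, 48.4]
tcp_rot: [3.14, 0.0, 1.796]
contact_force: [0.0, 0.3, -0.6]
opening: 0.719
grasp_force: 33.3
```

```bash
python3 - <<'E'
from m import *
g=grab_frame("scene")
for c in("light","dark"):
  for o,P in rects(g,c,(270,365,200,300),46): print("scene",c,o)
E
```

```text
scene light [6.228e+02 3.460e+01 6.320e+01 3.610e+01 5.000e-01]
scene dark [638.8  76.8  29.2  10.7  -2.2]
scene dark [623.6  -0.8  61.5  33.8   0.7]
scene dark [488.5 -14.6  96.   65.3  62.2]
```

>>> send_rows:
  moves:
    - [[0,0,0.006,0,0,0,-0.2],[0.02,0.016,0,0,0,-0.108,-0.2],[0.025,0.017,0,0,0,-0.107,-0.2],[0.025,0.016,0,0,0,0,-0.2],[0.008,0,0,0,0,0,-0.2],[0,0,-0.003,0,0,0,-0.2],[0,0,-0.0025,0,0,0,-0.2],[0.002,0,0,0,0,0,-0.2],[0.002,0,0,0,0,0,-0.2],[0,0,0,0,0,0,-0.2]]

```text
clock: 13.1
eef_pos: [621.0, -45.6, 48.1]
tcp_rot: [-3.14, -0.0, 1.58]
contact_force: [0.3, -0.5, -0.0]
opening: 0.717
grasp_force: 33.3
```

>>> send_rows:
  moves:
    - [[0.001,0,0,0,0,0,-0.2],[0.001,0,0,0,0,0,-0.2],[0.001,0,0,0,0,0,-0.2],[0,0,0,0,0,0,-0.2]]

```text
clock: 13.5
eef_pos: [623.5, -45.3, 48.1]
tcp_rot: [-3.138, 0.0, 1.581]
contact_force: [-7.7, -2.0, 5.8]
opening: 0.718
grasp_force: 34.1
```

>>> send_rows:
  moves:
    - [[0,0.002,0,0,0,0,-0.2],[0,0.002,0,0,0,0,-0.2],[0,0.001,0,0,0,0,-0.2],[0,0,0,0,0,0,-0.2]]

```text
clock: 13.9
eef_pos: [623.5, -41.5, 48.3]
tcp_rot: [-3.138, 0.002, 1.581]
contact_force: [-8.5, -10.3, 7.3]
opening: 0.712
grasp_force: 34.2
```

>>> send_rows:
  moves:
    - [[0,0.001,0,0,0,0,-0.2],[0,0.001,0,0,0,0,-0.2],[0,0,0,0,0,0,-0.2]]

```text
clock: 14.2
eef_pos: [623.5, -39.6, 48.3]
tcp_rot: [-3.138, 0.002, 1.581]
contact_force: [-8.5, -9.1, 8.4]
opening: 0.713
grasp_force: 34.2
```

>>> send_rows:
  moves:
    - [[0,0.001,0,0,0,0,-0.2],[0,0.001,0,0,0,0,-0.2],[0,0,0,0,0,0,-0.2]]

```text
clock: 14.5
eef_pos: [623.5, -37.6, 48.3]
tcp_rot: [-3.138, 0.002, 1.581]
contact_force: [-9.0, -10.1, 7.9]
opening: 0.716
grasp_force: 34.3
```

>>> send_rows:
  moves:
    - [[0,0.001,0,0,0,0,-0.2],[0,0,0,0,0,0,-0.2]]

```text
clock: 14.7
eef_pos: [623.5, -36.6, 48.2]
tcp_rot: [-3.138, 0.002, 1.581]
contact_force: [-7.0, -9.2, 7.6]
opening: 0.714
grasp_force: 34.2
```

>>> send_rows:
  moves:
    - [[0,0.001,0,0,0,0,-0.2],[0,0,0,0,0,0,-0.2]]

```text
clock: 14.9
eef_pos: [623.5, -36.3, 48.3]
tcp_rot: [-3.138, 0.003, 1.582]
contact_force: [-8.9, -14.1, 7.8]
opening: 0.716
grasp_force: 34.2
```

>>> send_rows:
  moves:
    - [[0,0.001,0,0,0,0,-0.2],[0,0,0,0,0,0,-0.2]]

```text
clock: 15.1
eef_pos: [623.5, -36.3, 48.3]
tcp_rot: [-3.138, 0.004, 1.582]
contact_force: [-8.3, -19.1, 7.3]
opening: 0.717
grasp_force: 34.2
```

The third block is seated. Now I'll fetch block d with a grip across its width.

>>> send_rows:
  moves:
    - [[0,-0.002,0,0,0,0,0.8],[0,0,0,0,0,0,0.9],[0,0,0.035,0,0,0,1],[-0.0165,0.035,0.025,0,0,-0.147,1],[-0.0165,0.035,0,0,0,-0.147,1],[-0.0165,0.035,0,0,0,-0.147,1],[-0.0165,0.035,0,0,0,-0.147,1],[-0.0165,0.035,0,0,0,-0.147,1],[-0.0165,0.035,0,0,0,-0.147,1],[-0.0165,0.035,0,0,0,-0.147,1]]

```text
clock: 16.1
eef_pos: [509.3, 211.9, 108.5]
tcp_rot: [-3.141, -0.001, 0.546]
contact_force: [0.9, -0.8, 0.7]
opening: 1.001
grasp_force: 0.0
```

>>> send_rows:
  moves:
    - [[-0.0165,0.035,0,0,0,-0.147,1],[-0.0165,0.035,0,0,0,-0.147,1],[-0.0165,0.035,0,0,0,-0.147,1],[0,0,0,0,0,0,1]]

```text
clock: 16.5
eef_pos: [458.8, 319.1, 108.5]
tcp_rot: [-3.14, -0.001, 0.107]
contact_force: [0.9, -0.5, -0.6]
opening: 0.999
grasp_force: 0.0
```

```bash
python3 - <<'E'
from m import *
s=sense(); print(s["eef_pos"],s["tcp_rot"],s["qpos"].round(2))
f=grab_frame("top");g=grab_frame("scene")
for nm,F,r in(("top",f,(296,385,185,280)),("scene",g,(270,365,200,300))):
  for c in("light","dark"):
    for o,P in rects(F,c,r,46): print(nm,c,o)
E
```

```text
[458.80940387 319.14990497 108.49590382] [-3.13976184e+00 -8.54278814e-04  1.07466208e-01] [0.6  0.42 1.89 0.   0.83 2.07]
top light [620.1  31.   60.9  37.2  -0. ]
top dark [618.8 -21.5  67.9  61.3 -89.7]
scene light [622.6  34.9  63.3  35.7   0.9]
scene dark [623.3 -18.5  70.6  61.1 -89.2]
```

>>> send_rows:
  moves:
    - [[0,0,-0.03,0,0,0,1],[0,0,-0.03,0,0,0,1],[0,0,-0.01,0,0,0,1],[0,0,0,0,0,0,-0.6],[0,0,0,0,0,0,-0.6],[0,0,0,0,0,0,-0.6],[0,0,0,0,0,0,-0.6],[0,0,0,0,0,0,-0.6],[0,0,0,0,0,0,-0.6]]

```text
clock: 17.5
eef_pos: [461.3, 315.5, 39.7]
tcp_rot: [-3.141, -0.002, 0.111]
contact_force: [-0.5, -0.6, 7.6]
opening: 0.414
grasp_force: 31.0
```

>>> send_rows:
  moves:
    - [[0,0,0.01,0,0,0,-0.6],[0,0,0.02,0,0,0,-0.6],[0,0,0.03,0,0,0,-0.6],[0,0,0.02,0,0,0,-0.6],[0,0,0,0,0,0,-0.6]]

```text
clock: 18.0
eef_pos: [461.9, 316.2, 121.9]
tcp_rot: [-3.139, -0.005, 0.111]
contact_force: [-0.3, 0.5, -1.3]
opening: 0.419
grasp_force: 30.1
```

>>> send_rows:
  moves:
    - [[0.008,-0.0394,0,0,0,-0.025,-0.6],[0.008,-0.0394,0,0,0,-0.025,-0.6],[0.008,-0.0394,0,0,0,-0.025,-0.6],[0.008,-0.0394,0,0,0,-0.025,-0.6],[0.008,-0.0394,0,0,0,0,-0.6],[0.008,-0.0394,0,0,0,0,-0.6],[0.008,-0.0394,0,0,0,0,-0.6],[0.008,-0.0394,0,0,0,0,-0.6],[0.008,-0.0394,0,0,0,0,-0.6],[0.008,-0.0394,0,0,0,0,-0.6]]

```text
clock: 19.0
eef_pos: [540.0, -80.6, 118.0]
tcp_rot: [-3.141, 0.001, 0.011]
contact_force: [0.1, 0.8, -0.7]
opening: 0.414
grasp_force: 30.3
```

>>> send_rows:
  moves:
    - [[0,0,-0.03,0,0,0,-0.6],[0,0,-0.03,0,0,0,-0.6],[0,0,-0.01,0,0,0,-0.6],[0,0,0,0,0,0,-0.6]]

```text
clock: 19.4
eef_pos: [538.8, -78.7, 46.8]
tcp_rot: [-3.141, 0.004, 0.011]
contact_force: [-0.3, 0.1, 0.0]
opening: 0.415
grasp_force: 30.3
```

>>> send_rows:
  moves:
    - [[0,0,-0.004,0,0,0,-0.6],[0,0,-0.002,0,0,0,-0.6],[0,0,0,0,0,0,-0.6]]

```text
clock: 19.7
eef_pos: [540.8, -78.8, 43.0]
tcp_rot: [3.141, -0.001, 0.011]
contact_force: [-0.1, -0.1, 0.2]
opening: 0.417
grasp_force: 30.3
```

>>> send_rows:
  moves:
    - [[0,0,0,0,0,0,0.4],[0,0,0,0,0,0,1],[0,0,0.02,0,0,0,1],[0,0,0.03,0,0,0,1],[0,0,0,0,0,0.143,1],[0,0,0,0,0,0.143,1],[0,0,0,0,0,0.143,1],[0,0,0,0,0,0.143,1],[0,0,0,0,0,0.143,1],[0,0,0,0,0,0.143,1]]

```text
clock: 20.7
eef_pos: [540.4, -79.0, 92.6]
tcp_rot: [3.141, -0.0, 0.875]
contact_force: [0.1, -0.6, -0.1]
opening: 0.997
grasp_force: 0.0
```

>>> send_rows:
  moves:
    - [[0,0,0,0,0,0.143,1],[0,0,0,0,0,0.143,1],[0,0,0,0,0,0.143,1],[0,0,0,0,0,0.143,1],[-0.08,0.05,0.05,0,0,0.14,1],[-0.05,0.05,0,0,0,0,1]]

```text
clock: 21.3
eef_pos: [468.4, -20.6, 117.2]
tcp_rot: [3.138, 0.0, 1.584]
contact_force: [0.5, 0.6, 0.2]
opening: 1.0
grasp_force: 0.0
```

```bash
python3 - <<'E'
from m import *
s=sense(); print(s["eef_pos"],s["tcp_rot"])
f=grab_frame("top");g=grab_frame("scene")
for nm,F,r in(("top",f,(296,385,185,280)),("scene",g,(270,365,180,300))):
  for c in("light","dark"):
    for o,P in rects(F,c,r,46): print(nm,c,o)
a=cv2.resize(g["img"][170:310,230:390],None,fx=4,fy=4,interpolation=cv2.INTER_CUBIC)
cv2.imwrite("pics/c3.png",a[:,:,::-1])
E
```

```text
[468.39282581 -20.6266736  117.2047773 ] [3.13842972e+00 3.13616298e-04 1.58411604e+00]
top light [620.4  31.2  61.5  36.5   0. ]
top dark [618.9 -21.6  68.6  60.6 -88.5]
scene light [622.6  34.9  63.2  36.    0.9]
scene light [ 5.39e+02 -7.68e+01  6.35e+01  3.65e+01  2.00e-01]
scene dark [488.2  25.3  32.7  21.   59.9]
scene dark [623.6 -18.6  70.2  61.7 -89.2]
scene dark [546.7 -41.9  59.1   8.4   0.6]
scene dark [546.5 -54.5  66.2  22.3 -14.3]
```

View pics/c3.png

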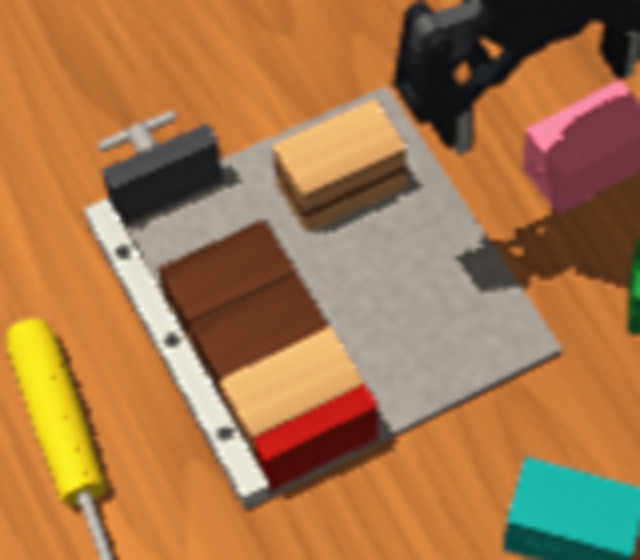

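The crop shows the three blocks tight against the fence and the red stop. Block d stands square on the front of the board at crop (340,160). I'll regrip it by its ends.

>>> send_rows:
  moves:
    - [[0.035,-0.028,0,0,0,0,1],[0.035,-0.028,0,0,0,0,1],[0,0,0,0,0,0,1],[0,0,0,0,0,0,1]]

```text
clock: 21.8
eef_pos: [538.0, -76.9, 115.7]
tcp_rot: [3.141, 0.0, 1.58]
contact_force: [-0.9, -0.9, -0.3]
opening: 1.001
grasp_force: 0.0
```

>>> send_rows:
  moves:
    - [[0.002,0,-0.03,0,0,0,1],[0,0,-0.03,0,0,0,1],[0,0,-0.008,0,0,0,1],[0,0,0,0,0,0,-0.2],[0,0,0,0,0,0,-0.2],[0,0,0,0,0,0,-0.2],[0,0,0,0,0,0,-0.2]]

```text
clock: 22.5
eef_pos: [540.2, -76.3, 48.9]
tcp_rot: [3.14, 0.0, 1.581]
contact_force: [-0.1, -0.1, -1.3]
opening: 0.716
grasp_force: 33.1
```

>>> send_rows:
  moves:
    - [[0,-0.001,0.006,0,0,0,-0.2],[0.02,0,0,0,0,0,-0.2],[0.025,0,0,0,0,0,-0.2],[0.025,0,0,0,0,0,-0.2],[0.008,0,0,0,0,0,-0.2],[0,0,0,0,0,0,-0.2]]

```text
clock: 23.1
eef_pos: [618.2, -77.3, 54.1]
tcp_rot: [3.141, 0.0, 1.581]
contact_force: [-0.1, -0.5, -1.7]
opening: 0.712
grasp_force: 33.2
```

>>> send_rows:
  moves:
    - [[0,0,-0.003,0,0,0,-0.2],[0,0,-0.0025,0,0,0,-0.2],[0,0,0,0,0,0,-0.2],[0.002,0,0,0,0,0,-0.2],[0.002,0,0,0,0,0,-0.2],[0.001,0,0,0,0,0,-0.2],[0,0,0,0,0,0,-0.2]]

```text
clock: 23.8
eef_pos: [617.6, -77.1, 48.7]
tcp_rot: [-3.133, -0.001, 1.581]
contact_force: [-12.6, 0.2, 17.4]
opening: 0.712
grasp_force: 35.0
```

>>> send_rows:
  moves:
    - [[0.001,0,0,0,0,0,-0.2],[0.001,0,0,0,0,0,-0.2],[0,0,0,0,0,0,-0.2]]

```text
clock: 24.1
eef_pos: [620.9, -77.2, 48.7]
tcp_rot: [-3.136, -0.0, 1.581]
contact_force: [-10.9, 0.1, 17.2]
opening: 0.719
grasp_force: 35.0
```

>>> send_rows:
  moves:
    - [[0,0.001,0,0,0,0,-0.2],[0,0.001,0,0,0,0,-0.2],[0,0.001,0,0,0,0,-0.2],[0,0,0,0,0,0,-0.2]]

```text
clock: 24.5
eef_pos: [622.9, -74.8, 48.6]
tcp_rot: [-3.14, 0.001, 1.581]
contact_force: [-4.6, -3.5, 8.2]
opening: 0.711
grasp_force: 34.1
```

>>> send_rows:
  moves:
    - [[0,0,0.001,0,0,0,-0.2],[0.001,0,0,0,0,0,-0.2],[0,0,0,0,0,0,-0.2]]

```text
clock: 24.8
eef_pos: [623.9, -74.2, 48.8]
tcp_rot: [-3.139, -0.0, 1.581]
contact_force: [-5.7, -0.7, 2.7]
opening: 0.714
grasp_force: 33.5
```

>>> send_rows:
  moves:
    - [[0.001,0,0,0,0,0,-0.2],[0,0,0,0,0,0,-0.2]]

```text
clock: 25.0
eef_pos: [624.0, -74.2, 48.8]
tcp_rot: [-3.137, -0.0, 1.581]
contact_force: [-9.9, -1.2, 7.6]
opening: 0.715
grasp_force: 34.0
```

>>> send_rows:
  moves:
    - [[0,0.001,0,0,0,0,-0.2],[0,0.001,0,0,0,0,-0.2],[0,0,0,0,0,0,-0.2]]

```text
clock: 25.3
eef_pos: [624.0, -73.4, 48.9]
tcp_rot: [-3.137, 0.001, 1.581]
contact_force: [-9.2, -8.4, 8.6]
opening: 0.713
grasp_force: 34.0
```

Fence contact came at x=624.0, as expected. Now I'll close it up towards the row.

>>> send_rows:
  moves:
    - [[0,0.001,0,0,0,0,-0.2],[0,0.001,0,0,0,0,-0.2],[0,0,0,0,0,0,-0.2]]

```text
clock: 25.6
eef_pos: [624.0, -71.8, 48.9]
tcp_rot: [-3.137, 0.002, 1.581]
contact_force: [-10.6, -10.8, 8.4]
opening: 0.712
grasp_force: 34.1
```

>>> send_rows:
  moves:
    - [[0,0.001,0,0,0,0,-0.2],[0,0,0,0,0,0,-0.2]]

```text
clock: 25.8
eef_pos: [624.0, -71.5, 48.9]
tcp_rot: [-3.137, 0.003, 1.582]
contact_force: [-9.8, -14.1, 8.7]
opening: 0.711
grasp_force: 34.0
```

>>> send_rows:
  moves:
    - [[0,0.001,0,0,0,0,-0.2],[0,0,0,0,0,0,-0.2],[0,-0.002,0,0,0,0,0.8],[0,0,0,0,0,0,0.9],[0,0,0.03,0,0,0,1],[0,0,0.04,0,0,0,1],[-0.05,0,0.03,0,0,0,1],[-0.05,0,0,0,0,0,1],[-0.05,0,0,0,0,0,1],[-0.05,0,0,0,0,0,1]]

```text
clock: 26.8
eef_pos: [432.3, -69.7, 145.1]
tcp_rot: [3.14, -0.0, 1.581]
contact_force: [-0.8, -0.9, 1.0]
opening: 1.0
grasp_force: 0.0
```

```bash
python3 - <<'E'
from m import *
f=grab_frame("top");g=grab_frame("scene")
for nm,F,r in(("top",f,(296,385,185,280)),("scene",g,(250,365,180,300))):
  for c in("light","dark"):
    for o,P in rects(F,c,r,46): print(nm,c,o)
a=cv2.resize(g["img"][190:310,240:380],None,fx=5,fy=5,interpolation=cv2.INTER_CUBIC)
cv2.imwrite("pics/c4.png",a[:,:,::-1])
E
```

```text
top light [6.203e+02 3.140e+01 6.160e+01 3.650e+01 5.000e-01]
top light [ 6.216e+02 -7.580e+01  6.070e+01  3.570e+01  1.000e-01]
top dark [619.2 -22.5  71.   61.5 -89.5]
scene light [6.226e+02 3.500e+01 6.330e+01 3.590e+01 6.000e-01]
scene light [624.2 -73.2  63.7  36.5   0.8]
scene dark [623.9 -19.1  71.2  62.1 -89.1]
scene dark [461.6 -21.   32.1  21.6  60.4]
```

View pics/c4.png

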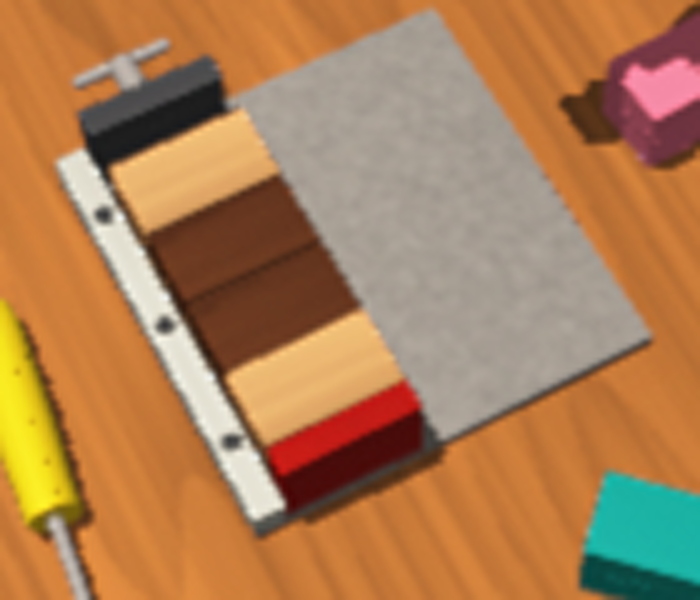

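The final picture shows all four blocks in a straight row from the red stop, crop (345,445), to block d at (195,170). Their ends are on the fence and the gap is beside the jaw. The distance between b's and d's centres measures 107–108 mm, against 108 for a closed row. Handing in.

```bash
python3 -c "from rig import sign_off; print(sign_off())"
```

```text
the job is handed in; nothing more can be done
None
```

The job is handed in at about 27 s: all four blocks are in a closed row against the fence and the red stop, with block d fitted last and the spare room left beside the jaw.

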